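Refit the modules of a bench power supply and lock its cover

ROBOT

A 6-joint arm with a two-finger parallel gripper is mounted at the origin on the work surface. World frame = base frame: x ahead of the robot, y to its left, z up, the work surface at z = 0. Lengths are in m, angles in rad, forces in N, time in s.
With the tool pointing down it reaches from about 0.225 to 0.875 m from the base axis. Payload 3.4 kg.
Tool frame: the origin (TCP) lies between the finger pads; the fingertips stand 17 mm ahead of it and the grasp point (between the pads) lies 2 mm behind it; z points along the fingers, y is the line along which they close (so a half turn about z gives the same grasp; the last joint's range is limited). The gripper opens to 85 mm and grips with 20 to 120 N. Pads are 22 mm wide; open, the fingers measure 114 mm over their backs; the gripper's body (76 mm by 85 mm) begins 54 mm behind the grasp point. The pads swing forward as they close: fully open they stand 13 mm farther back than shut.
Start: joints at [-0.121, 0.276, 1.505, -0, 1.361, -0.121], TCP at [0.575, -0, 0.248] pointing down, gripper open.
Joint ranges: [-2.89, 2.89], [-0.75, 2.08], [0.22, 2.7], [-1.18, 4.32], [0.11, 2.71], [-2.7, 2.7]. Speed limits (rad/s): [2.57, 2.57, 3.14, 3.14, 3.14, 3.14].

INTERFACE

Orientations are given as a unit quaternion [x, y, z, w].
In Python, from plant import bot gives the robot as it stands.
- The arm moves only by the tool jog_arm, never from a script. Its argument "targets" is a list of rows, each a list of 5 numbers: the shift along the tool's x, y, z in m, then the turn about the tool's z in rad, then the opening, from -1 (shut) to 1 (fully open). In form: [[tx, ty, tz, turn, gripper], ...]. A call has 1 to 8 rows; each row is the pose to reach, as a shift and turn from the pose commanded when the call began, along the tool's axes at that moment; what a row does not reach only later rows make up. A row lasts 1/8 s, in which the tool goes at most 62.5 mm and 10.7 degrees, less where a joint would pass 70% of its speed; a pose out of reach is approached as far as the arm can. A call with a gripper value outside its range is refused whole. The fingers move at their own pace and stop on an object; "force" is the grip in N (left out, the last holds). Time passes only in rows, so rows that repeat a pose let the fingers close. It gives the time, the measured TCP pose, the force, the opening and the grip force at its end, in the units of the state.
- bot.read_state(): the state, without advancing time (a new reading comes with each control period).
- bot.grab_frame(name): name is "scene" or "side" or "wrist"; returns the picture (420x560x3 uint8, red, green, blue); there is no depth.
- bot.calibration(name): a dict with "vertical_fov" (degrees; the focal length in pixels is half the picture's height over the tangent of half this angle, whatever the lens; pixels are square), "cx", "cy" (the principal point, pixels), "origin" and "rotation" of the camera in the world. Camera axes: x right, y down, z forward; pixel columns grow to the right and rows downward; lengths in m; the calibration is good to about 2 mm. A picture is of the moment at which its call begins: read the wrist's pose just before it. calibration takes no time and is no camera call; for the wrist camera it gives the pose at the moment of the call.
- bot.close_job(): hands the job in; it is judged then, once.
The state is a dict: "time": time; "q": joint angles; "qd": joint speeds; "tau": joint torques, N m; "ee_pos": TCP position; "ee_rot": TCP orientation; "wrist_force": force on the tool from outside, world axes, zero at the start; "ft_torque": the same for the moment, N m; "opening": finger opening in m; "gripper_force": force on a finger pad.
Only numpy, scipy, OpenCV 4.12 (cv2) and the standard library are available. Lean on these libraries where they do the work, as an engineer would, in place of code of your own. Each camera call takes 0.05 s, during which the arm holds its last target. There are 200 camera calls.

TASK

Stand every loose grey plug-in module from the bench in a slot of its own in the open power supply, upright and down on the slot floor with its pull tab up. When all are in, press the sprung clamp lever inside down until it catches and stays down by itself; then swing the cover fully shut and give its wing knob a quarter turn clockwise so that the tongue locks under the frame edge. Leave the other things on the bench alone.

Things in the scene. Friction and masses are not known exactly. Their poses are not given: they have to be found in the camera images.
- chassis: Open steel box of a power supply, fixed; 158 mm (its x) by 278 mm (its y), walls 4 mm, rim 100 mm above the bench. Origin under its centre, z up; front at -x, cover hinge along the top of the +x wall. Four module slots in a row along y; at y 112 mm a 46 mm wide channel with a sprung lever. A strike plate (y -35 to 35 mm) reaches 14 mm in from the front rim: the frame edge.
- slot0 (a point): Centre of slot 0 on the chassis floor, 6 mm above the bench, axes as the chassis. Each slot is 80 mm (chassis x) by 52 mm (chassis y) between black dividers 26 mm high; chassis y -109 mm.
- slot1 (a point): Centre of slot 1 on the chassis floor, 6 mm above the bench, axes as the chassis. Each slot is 80 mm (chassis x) by 52 mm (chassis y) between black dividers 26 mm high; chassis y -53 mm.
- slot2 (a point): Centre of slot 2 on the chassis floor, 6 mm above the bench, axes as the chassis. Each slot is 80 mm (chassis x) by 52 mm (chassis y) between black dividers 26 mm high; chassis y 3 mm.
- slot3 (a point): Centre of slot 3 on the chassis floor, 6 mm above the bench, axes as the chassis. Each slot is 80 mm (chassis x) by 52 mm (chassis y) between black dividers 26 mm high; chassis y 59 mm.
- module0: Grey plug-in module, about 250 g, upright on the bench: body 70 mm (its x) by 44 mm (its y), 40 mm high, with a black pull tab on top, 12 mm thick (its x), 28 mm wide (its y), from 40 to 76 mm high. Origin at the centre of its underside, z up. Grip the tab across its 12 mm. In a slot its 70 mm lie along the chassis x, either way round. None if absent.
- module1: Grey plug-in module, about 250 g, upright on the bench: body 70 mm (its x) by 44 mm (its y), 40 mm high, with a black pull tab on top, 12 mm thick (its x), 28 mm wide (its y), from 40 to 76 mm high. Origin at the centre of its underside, z up. Grip the tab across its 12 mm. In a slot its 70 mm lie along the chassis x, either way round. None if absent.
- module2: Grey plug-in module, about 250 g, upright on the bench: body 70 mm (its x) by 44 mm (its y), 40 mm high, with a black pull tab on top, 12 mm thick (its x), 28 mm wide (its y), from 40 to 76 mm high. Origin at the centre of its underside, z up. Grip the tab across its 12 mm. In a slot its 70 mm lie along the chassis x, either way round. None if absent.
- module3: Grey plug-in module, about 250 g, upright on the bench: body 70 mm (its x) by 44 mm (its y), 40 mm high, with a black pull tab on top, 12 mm thick (its x), 28 mm wide (its y), from 40 to 76 mm high. Origin at the centre of its underside, z up. Grip the tab across its 12 mm. In a slot its 70 mm lie along the chassis x, either way round. None if absent.
- lever (a joint): Sprung clamp lever, rad. 0 = sprung up; grows as the pad is pressed down; stop at 0.52. A pawl snaps in beyond about 0.4 and holds it at about 0.46; let go earlier and it springs back. Takes up to about 12 N at the pad. Pivots about the chassis y axis at chassis (60, 112) mm, 47 mm above the bench; the pad is 100 mm from the pivot towards the front.
- lever_pad (a point): Middle of the top of the lever's black thumb pad (26 by 24 mm): about 98 mm above the bench when up; at the stop about 48 mm, at chassis x about -40 mm.
- cover (a joint): Cover hinge, rad. 0 = flat shut on the rim, grows as it opens; starts leaning back (1.65 to 1.85), hinge axis along the chassis y. Stiff: it stays where it is left, and moves with about 2 to 4 N at its free edge. Push it over from behind (the far side) and down. It cannot shut with the tongue already turned out.
- cover_edge (a point): Middle of the cover's free edge, on its outer face. The cover is a grey plate 158 mm (hinge to free edge) by 278 mm by 6 mm; shut, its outer face is 106 mm above the bench; at the start this edge is about 255 mm above it.
- cover_hinge (a point): Middle of the hinge line, on the cover's inner face, 100 mm above the bench. Turns with the cover: x points from the free edge to the hinge, z out of the outer face.
- wing (a joint): Wing knob on the cover, rad. 0 to 0.15 = wing along the chassis y, tongue clear; grows clockwise seen on the outer face (from above when shut); stop at 1.6. At a quarter turn (1.57) the wing points front to back and the hidden 26 mm tongue lies under the strike plate. Stays where it is left; turns with about 0.06 N m.
- wing_grip (a point): On the knob's axis at the middle of the wing's height, 31 mm out from the cover's inner face, 124 mm from the hinge line. Its y runs along the wing. Wing 60 mm long, 12 mm thick (its x), from 16 to 46 mm out from the inner face.
- capacitor: Bystander, to be left alone: black capacitor can, 52 mm across, 85 mm high. Origin at its underside.
- spanner: Bystander, to be left alone: spanner lying flat, 160 mm. Origin at its underside.

How it is judged:
On the way, in this order (a step that is already met when the one before it is completed fails the run):
1. every module stands in a slot, let go (x of module0 in the frame of chassis between -0.012 and 0.012 m and y of module0 in the frame of chassis between -0.125 and 0.075 m and z of module0 in the frame of chassis between 0.002 and 0.011 m and angle between each of module0, module1, module2, module3's own z axis and vertical below 0.1 rad and x of module1 in the frame of chassis between -0.012 and 0.012 m and y of module1 in the frame of chassis between -0.125 and 0.075 m and z of module1 in the frame of chassis between 0.002 and 0.011 m and x of module2 in the frame of chassis between -0.012 and 0.012 m and y of module2 in the frame of chassis between -0.125 and 0.075 m and z of module2 in the frame of chassis between 0.002 and 0.011 m and x of module3 in the frame of chassis between -0.012 and 0.012 m and y of module3 in the frame of chassis between -0.125 and 0.075 m and z of module3 in the frame of chassis between 0.002 and 0.011 m and contact force between each of module0, module1, module2, module3 and the fingers below 0.2 N), for 0.2 s.
2. the lever is caught down, with nothing pressing it (x of module0 in the frame of chassis between -0.012 and 0.012 m and y of module0 in the frame of chassis between -0.125 and 0.075 m and z of module0 in the frame of chassis between 0.002 and 0.011 m and angle between each of module0, module1, module2, module3's own z axis and vertical below 0.1 rad and x of module1 in the frame of chassis between -0.012 and 0.012 m and y of module1 in the frame of chassis between -0.125 and 0.075 m and z of module1 in the frame of chassis between 0.002 and 0.011 m and x of module2 in the frame of chassis between -0.012 and 0.012 m and y of module2 in the frame of chassis between -0.125 and 0.075 m and z of module2 in the frame of chassis between 0.002 and 0.011 m and x of module3 in the frame of chassis between -0.012 and 0.012 m and y of module3 in the frame of chassis between -0.125 and 0.075 m and z of module3 in the frame of chassis between 0.002 and 0.011 m and value of joint lever above 0.41 rad and contact force between lever and the fingers below 0.2 N), for 0.3 s.
3. the cover is shut (value of joint lever above 0.41 rad and value of joint cover below 0.03 rad), for 0.2 s.
4. the wing knob is turned with the cover shut (all of step 3 and value of joint wing above 1.3 rad), for 0.2 s.
At the end, for the whole second after the job is handed in: Every module stands in a slot (origin within 12 mm of the row's centre line along the chassis x, on the slot floor within 5 mm, within 0.1 rad of upright), lever caught (joint above 0.41), cover shut (below 0.03 rad), wing knob turned (above 1.3 rad); nothing touched (all of step 4 and x of module0 in the frame of chassis between -0.012 and 0.012 m and y of module0 in the frame of chassis between -0.125 and 0.075 m and z of module0 in the frame of chassis between 0.002 and 0.011 m and angle between each of module0, module1, module2, module3's own z axis and vertical below 0.1 rad and x of module1 in the frame of chassis between -0.012 and 0.012 m and y of module1 in the frame of chassis between -0.125 and 0.075 m and z of module1 in the frame of chassis between 0.002 and 0.011 m and x of module2 in the frame of chassis between -0.012 and 0.012 m and y of module2 in the frame of chassis between -0.125 and 0.075 m and z of module2 in the frame of chassis between 0.002 and 0.011 m and x of module3 in the frame of chassis between -0.012 and 0.012 m and y of module3 in the frame of chassis between -0.125 and 0.075 m and z of module3 in the frame of chassis between 0.002 and 0.011 m).
It fails at once if a bystander is pushed more than 5 cm (distance of any of capacitor, spanner from where it was at the start of the episode above 0.05 m).
Of module0, module1, module2, module3 only 3 to 4 are there at a start; the rules pass over those that are not, and their reading is None.
At some moment in a run one of module0, module1, module2, module3 may be knocked a few centimetres aside while the robot is not near it.
It also fails if it takes over 210 s, if anything falls off the work surface, if the arm or the gripper's body presses on something with over 40 N, if the wrist force passes 120 N, or if a joint passes its speed limit or range.

## Working session

There is one attempt and no reset: what is moved stays moved. The work goes in short steps, Python scripts to look and compute and a tool call to move; the robot and the scene stay as the last step left them, time stands still between calls to the robot, and variables do not carry over. Pictures are saved under pics/ and viewed, at most 19 in all, crops included, and the job is handed in when it is done.

Besides the shell and the picture viewer there is one more tool, called after "Request:" as name(argument=value, ...), one argument or row to a line, values as JSON. jog_arm: Moves the arm, as the interface text tells. Its arguments: {"type":"object","properties":{"targets":{"type":"array"},"force":{"type":"number"}},"required":["targets"]}

```bash
mkdir -p pics; ls; python3 - <<'E'
from plant import bot
import cv2,numpy as np
np.set_printoptions(precision=4,suppress=True)
ims=[]
for n in ["scene","side","wrist"]:
    c=bot.calibration(n); print(n,c)
    im=bot.grab_frame(n); cv2.imwrite(f"pics/{n}0.png",im[:,:,::-1])
print(bot.read_state())
E
```

```text
pics
scene {'vertical_fov': 53.08592270327357, 'cx': 274.2398193627733, 'cy': 217.11497082813133, 'origin': array([0.5517, 0.6024, 0.7809]), 'rotation': array([-0.0069,  0.9298, -0.368 , -0.0047])}
side {'vertical_fov': 50.97706733704018, 'cx': 277.4758061492383, 'cy': 207.05288840946048, 'origin': array([ 0.3312, -0.6225,  0.7573]), 'rotation': array([ 0.9109, -0.1814,  0.0688, -0.3642])}
wrist {'vertical_fov': 61.55359387233747, 'cx': 283.8475194552149, 'cy': 206.84569055004462, 'origin': array([0.5748, 0.0802, 0.3733]), 'rotation': array([ 0.9872,  0.0003, -0.0007,  0.1592])}
{'time': 0.15, 'q': array([-0.121 ,  0.2765,  1.5058,  0.    ,  1.3607, -0.121 ]), 'qd': array([-0.0003, -0.0016, -0.0017, -0.0009, -0.    , -0.0001]), 'tau': array([  0.001 , -41.7144, -24.6032,  -0.0001,   0.0076,  -0.    ]), 'ee_pos': array([0.5746, 0.    , 0.2476]), 'ee_rot': array([ 0.7071,  0.7071, -0.0004, -0.0005]), 'wrist_force': array([ 0.4157,  0.3936, -0.0171]), 'ft_torque': array([-0.0319, -0.0235,  0.007 ]), 'gripper_force': 0.0, 'opening': 0.08546674353063846}
```

View pics/scene0.png

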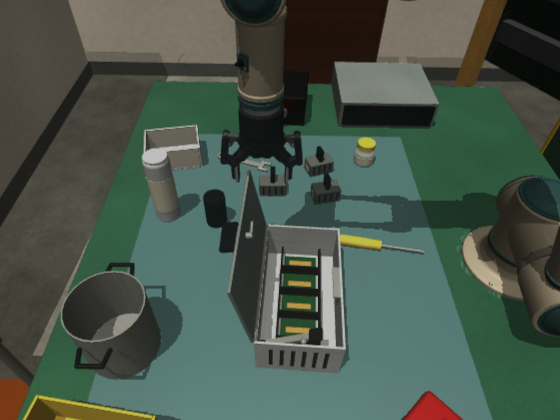

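View pics/side0.png

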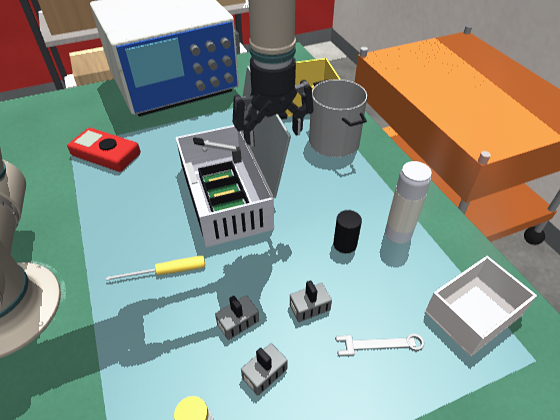

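Both views show three modules: scene near (271,183), (319,163) and (325,190); side near (238,316), (310,300) and (264,368). The chassis is open, its cover leaning towards +x and its lever at the +y end. Next I enlarge for corners.

```bash
cat > h.py <<'E'
from plant import bot
import cv2,numpy as np
from scipy.spatial.transform import Rotation as R
np.set_printoptions(precision=4,suppress=True)
def cam(n):
    c=bot.calibration(n); f=210/np.tan(np.radians(c['vertical_fov']/2))
    return np.array(c['origin']),R.from_quat(c['rotation']).as_matrix(),f,c['cx'],c['cy']
def ray(C,u,v):
    o,M,f,cx,cy=C; d=M@np.array([(u-cx)/f,(v-cy)/f,1]); return o,d/np.linalg.norm(d)
def plane(C,u,v,z):
    o,d=ray(C,u,v); return o+d*(z-o[2])/d[2]
def proj(C,p):
    o,M,f,cx,cy=C; q=M.T@(np.array(p)-o); return np.array([cx+f*q[0]/q[2],cy+f*q[1]/q[2]])
def tri(C1,p1,C2,p2):
    o1,d1=ray(C1,*p1);o2,d2=ray(C2,*p2)
    s=np.linalg.lstsq(np.c_[d1,-d2],o2-o1,rcond=None)[0]
    a,b=o1+s[0]*d1,o2+s[1]*d2; return (a+b)/2,np.linalg.norm(a-b)
E
python3 - <<'E'
import cv2,numpy as np
s=cv2.imread('pics/scene0.png');d=cv2.imread('pics/side0.png')
def crop(im,x0,y0,x1,y1,k):
    c=cv2.resize(im[y0:y1,x0:x1],None,fx=k,fy=k,interpolation=cv2.INTER_CUBIC)
    for x in range((x0//10+1)*10,x1,10):
        cv2.line(c,((x-x0)*k,0),((x-x0)*k,6 if x%50 else 14),(0,0,255),1)
        if x%50==0: cv2.putText(c,str(x),((x-x0)*k,24),0,.4,(0,0,255))
    for y in range((y0//10+1)*10,y1,10):
        cv2.line(c,(0,(y-y0)*k),(6 if y%50 else 14,(y-y0)*k),(0,0,255),1)
        if y%50==0: cv2.putText(c,str(y),(16,(y-y0)*k),0,.4,(0,0,255))
    return c
a=crop(s,225,170,355,370,3); b=crop(d,170,120,300,245,3)
c=np.zeros((600,790,3),np.uint8); c[:600,:390]=a; c[:375,400:790]=b; cv2.imwrite('pics/m1.png',c)
a=crop(d,205,270,340,400,4);b=crop(s,250,140,345,205,4)
c=np.zeros((600,800,3),np.uint8); c[:520,:540]=a
cv2.imwrite('pics/m2.png',c[:520,:540])
E
```

```text
(no output)
```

View pics/m1.png

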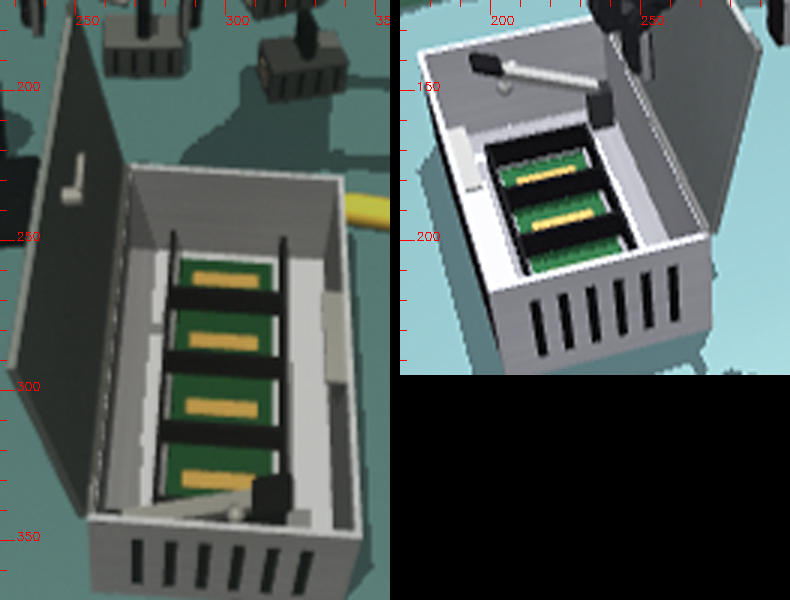

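View pics/m2.png

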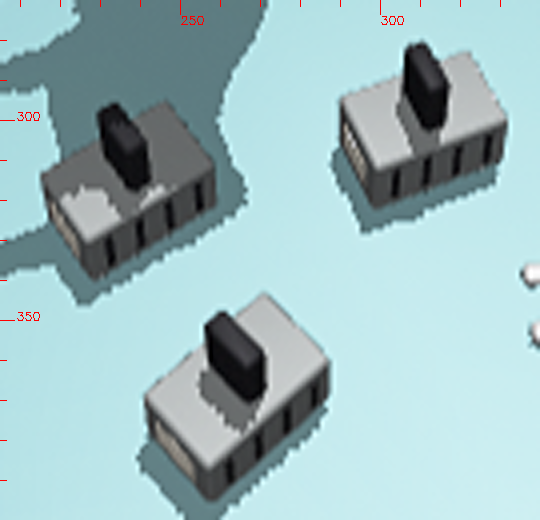

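Chassis rim corners: scene (267.7,225), (339,229.3), (255,342.3) and (345,348.3); side (177.3,137.3), (199.3,217.3) and (272.7,198.3). I read the module top corners at 40 mm from the second crop. All tabs point up.

```bash
python3 - <<'E'
from h import *
S=cam('scene');D=cam('side')
sc=[(267.7,225),(339,229.3),(345,348.3),(255,342.3)]
P=np.array([plane(S,*p,.1) for p in sc])[:,:2]
Q=np.array([plane(D,*p,.1) for p in [(272.7,198.3),(199.3,217.3),(177.3,137.3)]])[:,:2]
print("scene rim (+x-y,-x-y,-x+y,+x+y)",P,"\nside",Q)
print("len",np.linalg.norm(np.roll(P,-1,0)-P,axis=1),np.linalg.norm(Q[1:]-Q[:-1],axis=1))
loc=np.array([[.079,-.139],[-.079,-.139],[-.079,.139],[.079,.139]])
def fit(l,w):
    a,b=l-l.mean(0),w-w.mean(0); y=np.arctan2((a[:,0]*b[:,1]-a[:,1]*b[:,0]).sum(),(a*b).sum())
    M=np.array([[np.cos(y),-np.sin(y)],[np.sin(y),np.cos(y)]]); t=w.mean(0)-M@l.mean(0)
    return t,y,np.linalg.norm((M@l.T).T+t-w,axis=1)
print(fit(loc,P),fit(loc[:3],Q)); 
L=np.vstack([loc,loc[:3]]);print("both",fit(L,np.vstack([P,Q])))
T={'A':[(41,174),(165,100),(215,163),(88,243)],'B':[(340,98),(468,52),(507,118),(376,168)],'C':[(146,398),(264,292),(330,360),(210,468)]}
for k,c in T.items():
    p=np.array([plane(D,205+x/4,270+y/4,.04) for x,y in c])[:,:2]
    e=np.roll(p,-1,0)-p; dl=p[1]-p[0]+p[2]-p[3]
    print(k,p.mean(0),np.linalg.norm(e,axis=1),'yaw long',np.arctan2(dl[1],dl[0]), 'scene px of centre z.04',proj(S,[*p.mean(0),.04]),proj(S,[*p.mean(0),.076]))
print(R.from_quat(bot.read_state()['ee_rot']).as_matrix())
E
```

```text
scene rim (+x-y,-x-y,-x+y,+x+y) [[ 0.5622 -0.0128]
 [ 0.4074 -0.0036]
 [ 0.4234  0.2704]
 [ 0.5788  0.2618]] 
side [[ 0.5649 -0.0165]
 [ 0.4083 -0.0092]
 [ 0.429   0.2661]]
len [0.1551 0.2745 0.1556 0.2752] [0.1568 0.2761]
(array([0.493 , 0.1289]), np.float64(-0.05880580737289318), array([0.0022, 0.0021, 0.0023, 0.0017])) (array([0.4968, 0.1245]), np.float64(-0.06848657907250234), array([0.0033, 0.0005, 0.003 ]))
both (array([0.4945, 0.1272]), np.float64(-0.059847657728183005), array([0.0045, 0.0032, 0.0005, 0.0029, 0.0002, 0.0026, 0.0069]))
A [ 0.4163 -0.2079] [0.0672 0.0417 0.068  0.0421] yaw long 0.23104843627726437 scene px of centre z.04 [325.1283 185.7921] [326.5743 175.3361]
B [ 0.5548 -0.2308] [0.0672 0.0399 0.0674 0.0404] yaw long 0.00246412085435783 scene px of centre z.04 [272.0999 179.0432] [272.2418 168.5701]
C [ 0.4274 -0.3192] [0.0675 0.0417 0.0668 0.04  ] yaw long 0.3642592393114086 scene px of centre z.04 [318.2328 158.6511] [319.4245 148.2678]
[[-0.      1.     -0.0014]
 [ 1.      0.      0.0002]
 [ 0.0002 -0.0014 -1.    ]]
```

View pics/wrist0.png

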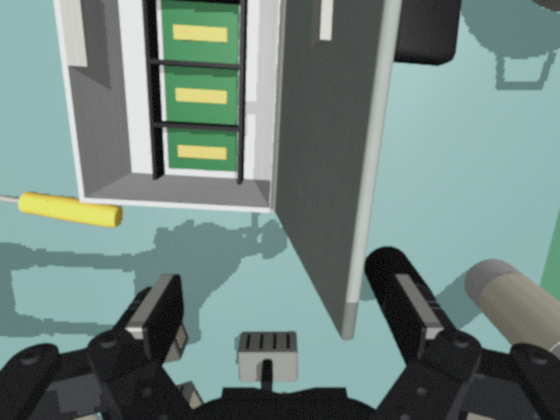

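Wrist view: slots' gold contacts at about (201,152), (201,95) and (200,33), and the front rim's near corners at (81,204) and (272,211). I localise these with colour masks.

```bash
python3 - <<'E'
from h import *
W=cam('wrist');S=cam('scene')
print('rim',plane(W,81,204,.1),plane(W,272,211,.1))
def gold(fn,C,box):
    im=cv2.imread(fn);h=cv2.cvtColor(im,cv2.COLOR_BGR2HSV);m=cv2.inRange(h,(12,80,90),(28,255,255))
    n,_,st,ce=cv2.connectedComponentsWithStats(m)
    for s,c in zip(st[1:],ce[1:]):
        if s[4]>25 and box[0]<c[0]<box[2] and box[1]<c[1]<box[3]: print(c,s[2:],plane(C,*c,.008)[:2])
gold('pics/wrist0.png',W,(150,0,260,180)); print('scene');gold('pics/scene0.png',S,(270,250,330,340))
print('side');gold('pics/side0.png',cam('side'),(195,160,260,220))
# divider ends from wrist, z=.032
for p in [(159,62),(238,65),(159,123),(238,127)]: print('div',plane(W,*p,.032)[:2])
E
```

```text
rim [ 0.4091 -0.008   0.1   ] [ 0.5648 -0.0139  0.1   ]
[197.6957  33.2678] [ 52  15 575] [0.4934 0.1308]
[200.5566  95.5529] [ 50  14 539] [0.492 0.075]
[201.6724 151.7861] [ 48  13 519] [0.4891 0.0193]
scene
[299.5607 262.8411] [ 22   6 107] [0.4884 0.0192]
[299.0598 283.3504] [ 23   6 117] [0.4913 0.0754]
[298.5 305.5] [ 24   6 128] [0.4942 0.1312]
[297.1397 329.7059] [ 24   7 136] [0.4986 0.1872]
side
[218. 178.] [19  7 47] [0.4979 0.1876]
[223.6066 193.    ] [20  7 61] [0.4947 0.131 ]
div [0.4622 0.1041]
div [0.5331 0.1016]
div [0.4563 0.0506]
div [0.5309 0.0469]
```

Request:
jog_arm(
  targets=[
    [-0.231,-0.02,0,0,1],
    [-0.231,-0.02,0,0,1],
    [-0.231,-0.02,0,0,1],
    [-0.231,-0.02,0,0,1],
    [-0.231,-0.02,0.06,0,1],
    [-0.231,-0.02,0.12,0,1],
    [-0.231,-0.02,0.15,0,1],
    [-0.231,-0.02,0.15,0,1],
  ],
  force=40,
)

```text
time: 1.15
ee_pos: [0.553, -0.23, 0.0954]
ee_rot: [0.707, 0.707, -0.001, -0.003]
wrist_force: [-0.8, 0.4, 0.9]
opening: 0.0856
gripper_force: 0.0
```

```bash
cat > go.py <<'E'
import sys
from h import *
# usage: go.py x y z yaw -> row for jog from present pose
s=bot.read_state(); M=R.from_quat(s['ee_rot']).as_matrix(); p=s['ee_pos']
yaw=np.arctan2(M[1,1],M[0,1])
print('t',s['time'],'p',p,'yaw',round(yaw,4),'open',round(s['opening'],4),'F',s['wrist_force'],'grip',round(s['gripper_force'],1))
a=list(map(float,sys.argv[1:]))
for i in range(0,len(a),4):
    print('row',(M.T@(np.array(a[i:i+3])-p)).round(4),'turn',round(yaw-a[i+3],4))
E
python3 - <<'E'
from h import *
for n in ('side','scene'):
    cv2.imwrite(f'pics/{n}1.png',bot.grab_frame(n)[:,:,::-1])
a=cv2.imread('pics/side1.png')[230:400,190:350];b=cv2.imread('pics/scene1.png')[120:220,230:360]
c=np.zeros((510,800,3),np.uint8);c[:510,:480]=cv2.resize(a,None,fx=3,fy=3);c[:240,485:797]=cv2.resize(b,None,fx=2.4,fy=2.4)
cv2.imwrite('pics/m3.png',c)
E
python3 go.py .5548 -.2308 .062 0.002
```

```text
t 1.25 p [ 0.5557 -0.2314  0.0991] yaw 0.0001 open 0.0854 F [ 0.5642 -0.6642  0.1563] grip 0.0
row [ 0.0006 -0.001   0.0371] turn -0.0019
```

View pics/m3.png

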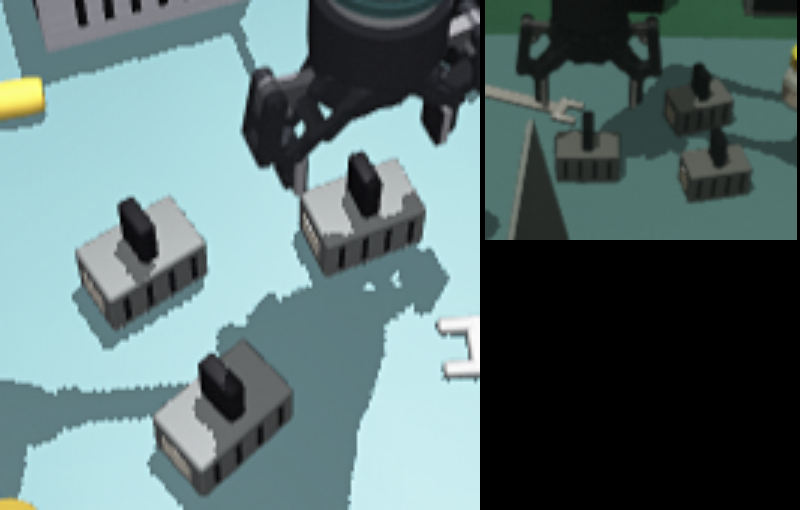

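The gripper is centred over module B, with fingertips at scene (274,163) as predicted. Descend and grip.

Request:
jog_arm(
  targets=[
    [0,-0.001,0.035,0,1],
    [0,-0.001,0.035,0,1],
    [0,-0.001,0.035,0,-1],
    [0,-0.001,0.035,0,-1],
    [0,-0.001,0.035,0,-1],
    [0,-0.001,0.035,0,-1],
    [0,-0.001,0.035,0,-1],
    [0,-0.001,0.035,0,-1],
  ],
  force=40,
)

```text
time: 2.25
ee_pos: [0.5544, -0.2312, 0.0638]
ee_rot: [0.707, 0.707, 0.0, 0.0]
wrist_force: [0.2, 0.2, 3.4]
opening: 0.0116
gripper_force: 43.6
```

```bash
python3 go.py .498 .1874 .19 -.057
```

```text
t 2.25 p [ 0.5544 -0.2312  0.0638] yaw -0.0 open 0.0116 F [0.2024 0.1621 3.352 ] grip 43.6
row [ 0.4185 -0.0563 -0.1265] turn 0.057
```

Request:
jog_arm(
  targets=[
    [0,0,-0.06,0,-1],
    [0,0,-0.12,0,-1],
    [0.03,-0.03,-0.135,0.0,-1],
    [0.08,-0.06,-0.135,0.057,-1],
    [0.14,-0.085,-0.135,0.057,-1],
    [0.2,-0.085,-0.135,0.057,-1],
    [0.26,-0.085,-0.135,0.057,-1],
    [0.32,-0.085,-0.135,0.057,-1],
  ],
)

```text
time: 3.25
ee_pos: [0.468, 0.0907, 0.1977]
ee_rot: [0.727, 0.687, -0.0, -0.0]
wrist_force: [0.6, 0.0, -3.2]
opening: 0.0114
gripper_force: 42.7
```

```bash
python3 go.py .498 .1874 .19 -.057 .498 .1874 .072 -.057
```

```text
t 3.25 p [0.468  0.0907 0.1977] yaw -0.0573 open 0.0114 F [ 0.6401  0.0186 -3.1855] grip 42.7
row [0.0983 0.0244 0.0077] turn -0.0003
row [0.0983 0.0245 0.1257] turn -0.0003
```

Request:
jog_arm(
  targets=[
    [0.05,0,0.01,0,-1],
    [0.098,0.012,0.01,0,-1],
    [0.098,0.0245,0.02,0,-1],
    [0.098,0.0245,0.05,0,-1],
    [0.098,0.0245,0.05,0,-1],
    [0.098,0.0245,0.05,0,-1],
  ],
)

```text
time: 4.0
ee_pos: [0.4992, 0.1847, 0.1485]
ee_rot: [0.727, 0.686, -0.0, 0.0]
wrist_force: [0.3, 0.1, -2.7]
opening: 0.011
gripper_force: 42.7
```

```bash
python3 go.py .498 .1874 .072 -.057; python3 - <<'E'
from h import *
C={}
for n in ('scene','side'):
    im=bot.grab_frame(n)[:,:,::-1];cv2.imwrite(f'pics/{n}2.png',im)
a=cv2.imread('pics/scene2.png')[200:380,235:365];b=cv2.imread('pics/side2.png')[90:220,150:300]
c=np.zeros((540,800,3),np.uint8);c[:,:390]=cv2.resize(a,None,fx=3,fy=3,interpolation=2);c[:351,395:800]=cv2.resize(b,None,fx=2.7,fy=2.7,interpolation=2)
cv2.imwrite('pics/m4.png',c)
E
```

```text
t 4.0 p [0.4992 0.1847 0.1485] yaw -0.058 open 0.011 F [ 0.2848  0.0635 -2.6527] grip 42.7
row [ 0.0027 -0.0014  0.0765] turn -0.001
```

View pics/m4.png

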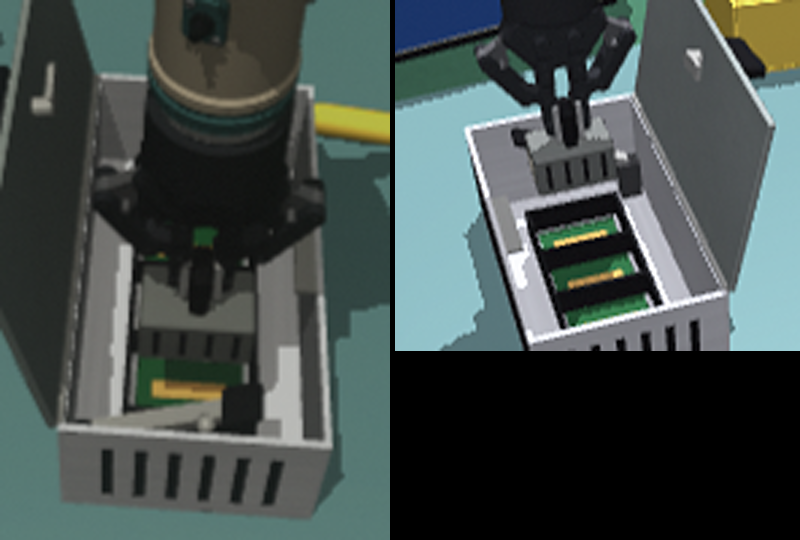

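The module is gripped upright above slot 3. Its top corners in the scene crop are (148,263), (253,270), (140,327) and (254,332). I check them against the TCP.

```bash
python3 - <<'E'
from h import *
S=cam('scene');D=cam('side')
p=np.array([plane(S,235+x/3,200+y/3,.1247) for x,y in [(140,327),(254,332),(148,356),(249,361)]])
p[2:]=[plane(S,235+x/3,200+y/3,.0847) for x,y in [(148,356),(249,361)]]
print(p[:,:2])
# side: -y face lower corners  & upper corners
q=[plane(D,150+(x-395)/2.7,90+y/2.7,z)[:2] for x,y,z in [(529,150,.1247),(612,150,.1247),(540,193,.0847),(616,183,.0847)]]
print(np.array(q))
E
```

```text
[[0.533  0.21  ]
 [0.4656 0.2122]
 [0.527  0.2064]
 [0.4648 0.2088]]
[[0.4653 0.1826]
 [0.5302 0.1552]
 [0.4667 0.1722]
 [0.5317 0.1594]]
```

The module centre works out at about (0.4985, 0.1875), on the slot centre, so I lower straight down.

Request:
jog_arm(
  targets=[
    [0,0,0.03,0,-1],
    [0,0,0.045,0,-1],
    [0,0,0.055,0,-1],
    [0,0,0.065,0,-1],
    [0,0,0.072,0,-1],
    [0,0,0.076,0,-1],
    [0,0,0.0775,0,-1],
    [0,0,0.0775,0,-1],
  ],
)

```text
time: 5.1
ee_pos: [0.4993, 0.1855, 0.0709]
ee_rot: [0.727, 0.687, 0.0, 0.0]
wrist_force: [0.2, -0.7, -1.8]
opening: 0.011
gripper_force: 42.6
```

```bash
python3 go.py .4255 -.318 .2 .364
```

```text
t 5.1 p [0.4993 0.1855 0.0709] yaw -0.0569 open 0.011 F [ 0.1677 -0.6792 -1.7873] grip 42.6
row [-0.5069 -0.0449 -0.1291] turn -0.4209
```

Request:
jog_arm(
  targets=[
    [0,0,0,0,-0.2],
    [0,0,0,0,-0.2],
    [0,0,0,0,-0.2],
    [0,0,-0.05,0,-0.2],
    [0,0,-0.11,0,-0.2],
    [0,0,-0.13,0,-0.2],
    [-0.06,-0.02,-0.13,0,0],
    [-0.11,-0.02,-0.13,0,0.5],
  ],
)

```text
time: 6.1
ee_pos: [0.4714, 0.076, 0.2014]
ee_rot: [0.726, 0.687, 0.0, 0.0]
wrist_force: [0.1, 0.3, -0.3]
opening: 0.0593
gripper_force: 0.0
```

```bash
python3 go.py .4163 -.2079 .2 .231
```

```text
t 6.1 p [0.4714 0.076  0.2014] yaw -0.0548 open 0.0593 F [ 0.1069  0.2749 -0.3288] grip 0.0
row [-0.2865 -0.0395  0.0014] turn -0.2858
```

Request:
jog_arm(
  targets=[
    [-0.06,-0.01,0,-0.05,1],
    [-0.12,-0.02,0,-0.15,1],
    [-0.18,-0.03,0,-0.286,1],
    [-0.24,-0.04,0,-0.286,1],
    [-0.287,-0.04,0,-0.286,1],
    [-0.287,-0.04,0,-0.286,1],
  ],
)

```text
time: 6.85
ee_pos: [0.4166, -0.2107, 0.201]
ee_rot: [0.624, 0.782, -0.0, 0.001]
wrist_force: [0.1, 0.5, -0.5]
opening: 0.0852
gripper_force: 0.0
```

```bash
python3 - <<'E'
from h import *
for n in ('side','scene'):
    cv2.imwrite(f'pics/{n}3.png',bot.grab_frame(n)[:,:,::-1])
a=cv2.imread('pics/side3.png');b=cv2.imread('pics/scene3.png')[210:350,250:360]
c=np.zeros((560,800,3),np.uint8);c[:520,:480]=cv2.resize(a[270:400,210:330],None,fx=4,fy=4,interpolation=2)
c[:392,485:793]=cv2.resize(b,None,fx=2.8,fy=2.8,interpolation=2)
cv2.imwrite('pics/m5.png',c)
E
python3 go.py .4163 -.2079 .2 .231
```

```text
t 6.95 p [ 0.4162 -0.2074  0.2007] yaw 0.2275 open 0.0855 F [ 1.2068  0.0169 -1.2852] grip 0.0
row [-0.0005 -0.0001  0.0007] turn -0.0035
```

View pics/m5.png

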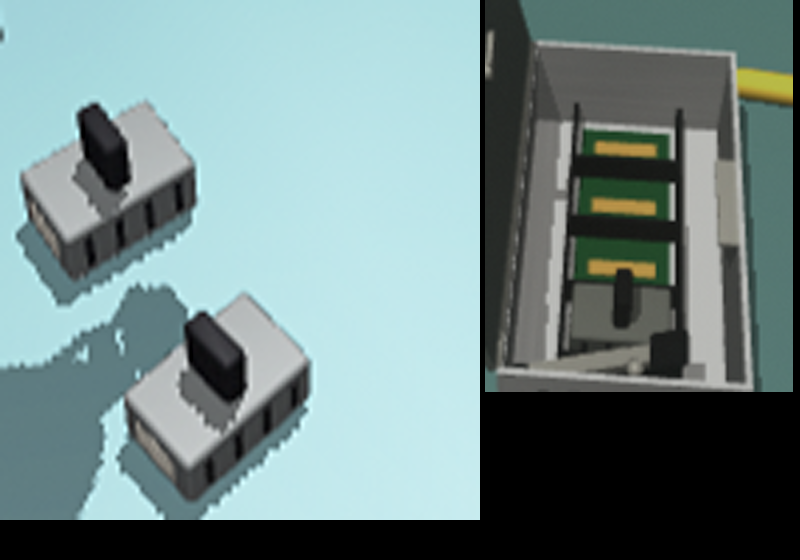

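Module B is seated upright in slot 3, and A and C haven't moved. B sat about 2.5 mm further in +y than estimated, so I correct for that and go down on A.

Request:
jog_arm(
  targets=[
    [0.002,0,0.06,-0.003,1],
    [0.002,0,0.11,-0.003,1],
    [0.002,0,0.137,-0.003,1],
    [0.002,0,0.137,-0.003,1],
    [0.002,0,0.137,-0.003,-1],
    [0.002,0,0.137,-0.003,-1],
    [0.002,0,0.137,-0.003,-1],
    [0.002,0,0.137,-0.003,-1],
  ],
)

```text
time: 7.95
ee_pos: [0.4163, -0.2058, 0.0644]
ee_rot: [0.62, 0.784, -0.0, 0.001]
wrist_force: [-5.9, -0.8, 2.5]
opening: 0.0129
gripper_force: 1.1
```

Request:
jog_arm(
  targets=[
    [0,0,0,0,-1],
    [0,0,0,0,-1],
    [0,0,-0.06,0,-1],
    [0,0,-0.12,0,-1],
    [0,0,-0.13,0.14,-1],
    [0,0,-0.13,0.288,-1],
    [0,0,-0.13,0.288,-1],
  ],
)

```text
time: 8.82
ee_pos: [0.4156, -0.2052, 0.1932]
ee_rot: [0.726, 0.688, -0.0, -0.001]
wrist_force: [-0.2, 0.4, -2.8]
opening: 0.0112
gripper_force: 42.9
```

```bash
python3 go.py .4885 .0192 .19 -.057 .4917 .0752 .19 -.057
```

```text
t 8.825 p [ 0.4156 -0.2052  0.1932] yaw -0.0544 open 0.0112 F [-0.1712  0.3737 -2.7501] grip 42.9
row [0.228  0.0606 0.0034] turn 0.0026
row [0.2841 0.0607 0.0034] turn 0.0026
```

Put A in slot 1. I travel at height, then lower to just above the rim and check.

Request:
jog_arm(
  targets=[
    [0.06,0.01,0,0.003,-1],
    [0.12,0.03,0,0.003,-1],
    [0.18,0.045,0,0.003,-1],
    [0.24,0.055,0,0.003,-1],
    [0.282,0.0607,0.01,0.003,-1],
    [0.282,0.0607,0.045,0.003,-1],
    [0.282,0.0607,0.045,0.003,-1],
    [0.282,0.0607,0.045,0.003,-1],
  ],
)

```text
time: 9.82
ee_pos: [0.4928, 0.0722, 0.1491]
ee_rot: [0.728, 0.686, -0.0, 0.0]
wrist_force: [-0.1, -0.4, -2.5]
opening: 0.011
gripper_force: 42.7
```

```bash
python3 go.py .4917 .0752 .0715 -.057; python3 - <<'E'
from h import *
for n in ('scene','side'):
    cv2.imwrite(f'pics/{n}4.png',bot.grab_frame(n)[:,:,::-1])
a=cv2.imread('pics/scene4.png')[200:360,240:360];b=cv2.imread('pics/side4.png')[100:230,160:300]
c=np.zeros((480,800,3),np.uint8);c[:,:360]=cv2.resize(a,None,fx=3,fy=3,interpolation=2);c[:390,370:790]=cv2.resize(b,None,fx=3,fy=3,interpolation=2)
cv2.imwrite('pics/m6.png',c)
E
```

```text
t 9.825 p [0.4928 0.0722 0.1491] yaw -0.0586 open 0.011 F [-0.0593 -0.4406 -2.4973] grip 42.7
row [ 0.0029 -0.0012  0.0776] turn -0.0016
```

View pics/m6.png

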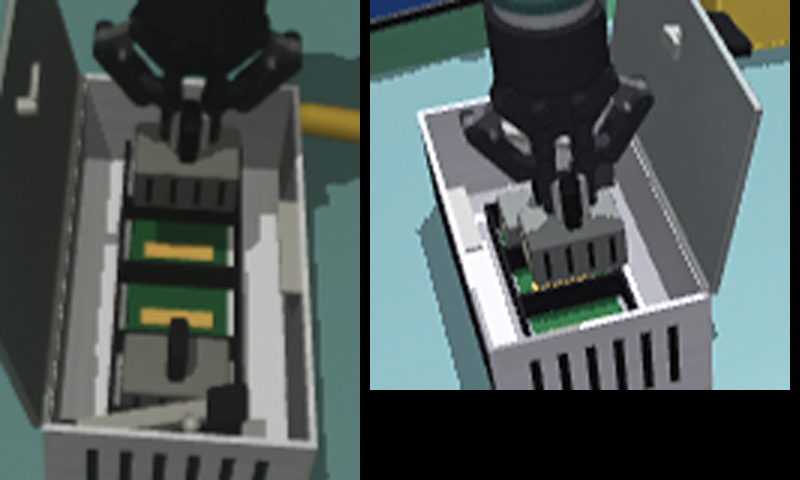

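The module hangs upright over slot 1, with its +y top edge in the scene crop running (133,175) to (240,180) and its bottom edge (138,205) to (238,209).

```bash
python3 - <<'E'
from h import *
S=cam('scene');D=cam('side')
for x,y,z in [(133,175,.125),(240,180,.125),(138,205,.085),(238,209,.085)]: print(plane(S,240+x/3,200+y/3,z)[:2])
for x,y,z in [(520,234,.125),(626,214,.125),(535,286,.085),(624,266,.085)]: print('s',plane(D,160+(x-370)/3,100+y/3,z)[:2])
E
```

```text
[0.5275 0.0971]
[0.4577 0.0998]
[0.5228 0.0918]
[0.4549 0.0938]
s [0.4562 0.0677]
s [0.5322 0.0586]
s [0.4585 0.0539]
s [0.5246 0.0486]
```

Request:
jog_arm(
  targets=[
    [0.001,-0.001,0.03,0,-1],
    [0.001,-0.001,0.045,0,-1],
    [0.001,-0.001,0.055,0,-1],
    [0.001,-0.001,0.065,0,-1],
    [0.001,-0.001,0.072,0,-1],
    [0.001,-0.001,0.076,0,-1],
    [0.001,-0.001,0.078,0,-1],
    [0.001,-0.001,0.078,0,-1],
  ],
)

```text
time: 10.92
ee_pos: [0.4917, 0.0737, 0.0709]
ee_rot: [0.728, 0.686, 0.0, 0.0]
wrist_force: [-0.1, -0.1, -3.0]
opening: 0.0114
gripper_force: 42.7
```

Request:
jog_arm(
  targets=[
    [0,0,0,0,-0.2],
    [0,0,0,0,-0.2],
    [0,0,0,0,-0.2],
    [0,0,-0.05,0,-0.2],
    [0,0,-0.11,0,-0.2],
    [0,0,-0.13,0,-0.2],
    [-0.06,-0.02,-0.13,0,0],
    [-0.12,-0.02,-0.13,0,0.5],
  ],
)

```text
time: 11.92
ee_pos: [0.4634, -0.0452, 0.2015]
ee_rot: [0.727, 0.687, 0.0, 0.0]
wrist_force: [1.1, -0.7, 0.1]
opening: 0.0594
gripper_force: 0.0
```

```bash
python3 go.py .4274 -.3172 .2 .364; python3 - <<'E'
from h import *
im=bot.grab_frame('side')[:,:,::-1].copy();cv2.imwrite('pics/side5.png',im)
a=cv2.imread('pics/side3.png')
d=cv2.absdiff(a,im)[280:400,235:300]; print('diff around C',(d.max(2)>60).sum())
c=[(146,398),(264,292),(330,360),(210,468)]
E
```

```text
t 11.925 p [ 0.4634 -0.0452  0.2015] yaw -0.0559 open 0.0594 F [ 1.1492 -0.6673  0.0841] grip 0.0
row [-0.2736 -0.0208  0.0015] turn -0.4199
diff around C 1036
```

Request:
jog_arm(
  targets=[
    [-0.06,-0.005,0,-0.1,1],
    [-0.12,-0.01,0,-0.25,1],
    [-0.18,-0.02,0,-0.42,1],
    [-0.24,-0.021,0,-0.42,1],
    [-0.274,-0.021,0,-0.42,1],
    [-0.274,-0.021,0,-0.42,1],
    [-0.274,-0.021,0,-0.42,1],
  ],
)

```text
time: 12.85
ee_pos: [0.4272, -0.3164, 0.2006]
ee_rot: [0.569, 0.822, 0.0, -0.001]
wrist_force: [0.3, 0.2, -0.1]
opening: 0.0855
gripper_force: 0.0
```

```bash
python3 go.py .4274 -.3172 .064 .364; python3 - <<'E'
from h import *
im=bot.grab_frame('side')[:,:,::-1].copy()
sc=bot.grab_frame('scene')[:,:,::-1]
cv2.imwrite('pics/side6.png',im);cv2.imwrite('pics/scene6.png',sc)
c=np.zeros((520,800,3),np.uint8);c[:,:480]=cv2.resize(im[280:410,220:340],None,fx=4,fy=4,interpolation=2)
c[:392,485:793]=cv2.resize(sc[210:350,250:360],None,fx=2.8,fy=2.8,interpolation=2)
cv2.imwrite('pics/m7.png',c)
E
```

```text
t 12.85 p [ 0.4272 -0.3164  0.2006] yaw 0.3607 open 0.0855 F [ 0.3319  0.2419 -0.1467] grip 0.0
row [-0.001  -0.0001  0.1366] turn -0.0033
```

View pics/m7.png

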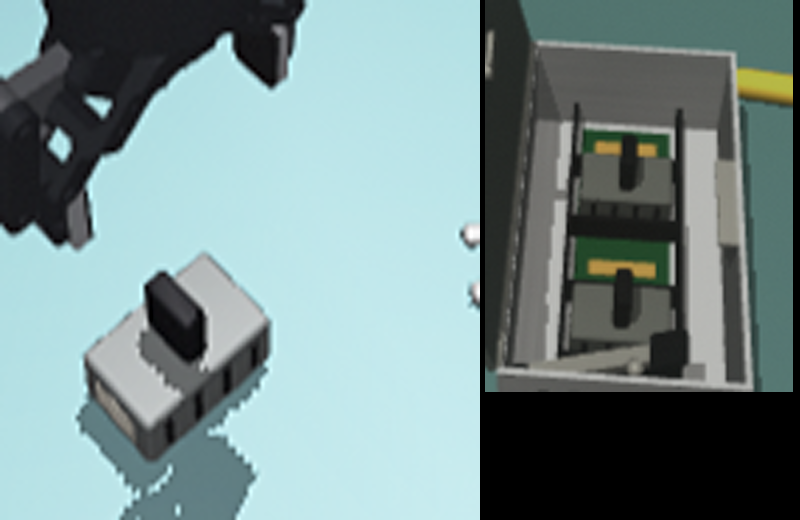

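Two modules are seated in slots 1 and 3, and C hasn't moved. I go down and grip C.

Request:
jog_arm(
  targets=[
    [-0.001,0,0.06,-0.003,1],
    [-0.001,0,0.11,-0.003,1],
    [-0.001,0,0.136,-0.003,1],
    [-0.001,0,0.136,-0.003,1],
    [-0.001,0,0.136,-0.003,-1],
    [-0.001,0,0.136,-0.003,-1],
    [-0.001,0,0.136,-0.003,-1],
    [-0.001,0,0.136,-0.003,-1],
  ],
)

```text
time: 13.95
ee_pos: [0.4279, -0.3185, 0.0655]
ee_rot: [0.567, 0.823, -0.0, 0.001]
wrist_force: [-5.3, -3.2, 1.3]
opening: 0.0125
gripper_force: 1.4
```

Request:
jog_arm(
  targets=[
    [0,0,0,0,-1],
    [0,0,0,0,-1],
    [0,0,-0.06,0,-1],
    [0,0,-0.12,0,-1],
    [0,0,-0.13,0.18,-1],
    [0,0,-0.13,0.36,-1],
    [0,0,-0.13,0.421,-1],
    [0,0,-0.13,0.421,-1],
  ],
)

```text
time: 14.95
ee_pos: [0.4272, -0.3176, 0.1938]
ee_rot: [0.727, 0.687, 0.0, -0.001]
wrist_force: [0.9, -0.1, -3.4]
opening: 0.0115
gripper_force: 42.7
```

```bash
python3 go.py .4885 .0182 .19 -.057
```

```text
t 14.95 p [ 0.4272 -0.3176  0.1938] yaw -0.0563 open 0.0115 F [ 0.8818 -0.116  -3.4001] grip 42.7
row [0.3387 0.0423 0.0043] turn 0.0007
```

Request:
jog_arm(
  targets=[
    [0.06,0.01,0,0,-1],
    [0.12,0.02,0,0,-1],
    [0.18,0.03,0,0,-1],
    [0.24,0.042,0,0,-1],
    [0.3,0.042,0,0,-1],
    [0.338,0.042,0.02,0,-1],
    [0.338,0.042,0.045,0,-1],
    [0.338,0.042,0.045,0,-1],
  ],
)

```text
time: 15.95
ee_pos: [0.4868, 0.0177, 0.1477]
ee_rot: [0.726, 0.687, -0.002, -0.002]
wrist_force: [0.3, -0.2, -2.9]
opening: 0.0116
gripper_force: 42.6
```

```bash
python3 - <<'E'
from h import *
for n in ('scene','side'):
    cv2.imwrite(f'pics/{n}7.png',bot.grab_frame(n)[:,:,::-1])
a=cv2.imread('pics/scene7.png')[200:360,240:360];b=cv2.imread('pics/side7.png')[100:230,160:300]
c=np.zeros((480,800,3),np.uint8);c[:,:360]=cv2.resize(a,None,fx=3,fy=3,interpolation=2);c[:390,370:790]=cv2.resize(b,None,fx=3,fy=3,interpolation=2)
cv2.imwrite('pics/m8.png',c)
E
python3 go.py .4885 .0182 .0715 -.057
```

```text
t 16.05 p [0.4891 0.0166 0.1499] yaw -0.0567 open 0.0112 F [ 0.4261 -0.387  -2.5201] grip 42.6
row [ 0.0015 -0.0007  0.0784] turn 0.0003
```

View pics/m8.png

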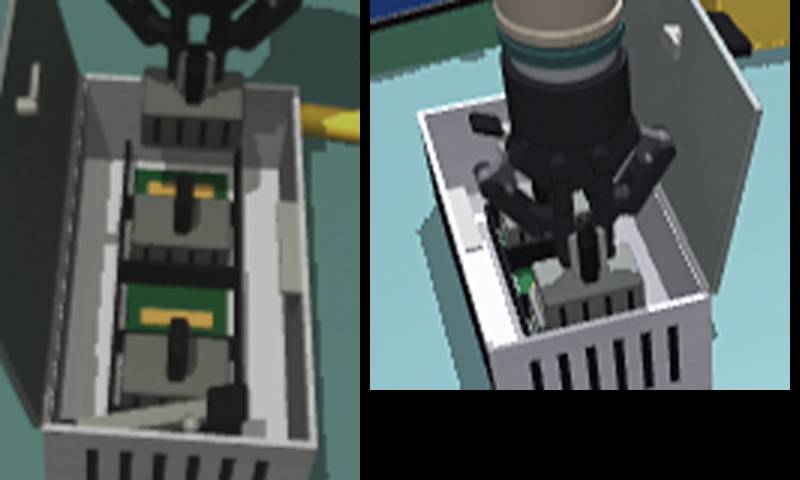

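The module hangs over slot 0, with its +y top edge in the scene crop from (141,118) to (244,122) and its bottom from (146,146) to (241,150).

```bash
python3 - <<'E'
from h import *
S=cam('scene');D=cam('side')
for x,y,z in [(141,118,.125),(244,122,.125),(146,146,.085),(241,150,.085)]: print(plane(S,240+x/3,200+y/3,z)[:2])
for x,y,z in [(541,306,.125),(644,284,.125)]: print('s',plane(D,160+(x-370)/3,100+y/3,z)[:2])
E
```

```text
[0.5217 0.0483]
[0.4518 0.0504]
[0.5166 0.0403]
[0.4495 0.0426]
s [ 0.4492 -0.0061]
s [ 0.5198 -0.0131]
```

Request:
jog_arm(
  targets=[
    [0.002,-0.001,0.03,0,-1],
    [0.002,-0.001,0.045,0,-1],
    [0.002,-0.001,0.052,0,-1],
    [0.002,-0.001,0.057,0,-1],
    [0.002,-0.001,0.061,0,-1],
    [0.002,-0.001,0.061,0,-1],
  ],
)

```text
time: 16.8
ee_pos: [0.4882, 0.0189, 0.089]
ee_rot: [0.727, 0.687, 0.0, 0.0]
wrist_force: [0.3, -0.4, -3.1]
opening: 0.0117
gripper_force: 42.6
```

```bash
python3 go.py .4885 .0182 .0715 -.057
```

```text
t 16.8 p [0.4882 0.0189 0.089 ] yaw -0.057 open 0.0117 F [ 0.3203 -0.4005 -3.1031] grip 42.6
row [-0.0007  0.0004  0.0175] turn -0.0
```

Force reads free as the module passes between the dividers. I lower the rest of the way and release.

Request:
jog_arm(
  targets=[
    [0,0,0.007,0,-1],
    [0,0,0.013,0,-1],
    [0,0,0.0175,0,-1],
    [0,0,0.018,0,-1],
    [0,0,0.018,0,-1],
  ],
)

```text
time: 17.42
ee_pos: [0.4878, 0.0188, 0.0716]
ee_rot: [0.727, 0.687, -0.0, 0.0]
wrist_force: [-3.5, -1.8, 6.1]
opening: 0.0113
gripper_force: 44.1
```

Request:
jog_arm(
  targets=[
    [0,0,0,0,-0.2],
    [0,0,0,0,-0.2],
    [0,0,0,0,-0.2],
    [0,0,-0.05,0,-0.2],
    [0,0,-0.11,0,-0.2],
    [0,0,-0.13,0,-0.2],
    [0,-0.04,-0.13,0,-0.5],
    [0,-0.08,-0.13,0,-1],
  ],
)

```text
time: 18.42
ee_pos: [0.4075, 0.0235, 0.201]
ee_rot: [0.727, 0.687, 0.0, 0.0]
wrist_force: [0.4, -0.0, -0.1]
opening: 0.0044
gripper_force: 0.0
```

```bash
python3 - <<'E'
from h import *
im={}
for n in ('scene','side','wrist'):
    im[n]=bot.grab_frame(n)[:,:,::-1];cv2.imwrite(f'pics/{n}8.png',im[n])
c=np.zeros((600,800,3),np.uint8);c[:495,:390]=cv2.resize(im['scene'][200:365,230:360],None,fx=3,fy=3,interpolation=2)
c[:300,400:800]=cv2.resize(im['side'][90:240,160:360],None,fx=2,fy=2,interpolation=2);c[300:,400:800]=cv2.resize(im['wrist'],(400,300))
cv2.imwrite('pics/m9.png',c)
E
python3 go.py .4600 .230 .2 -.057
```

```text
t 18.575 p [0.4064 0.0238 0.2008] yaw -0.0569 open 0.0001 F [ 1.3899 -0.054   0.0633] grip 0.0
row [0.2089 0.0418 0.0009] turn 0.0001
```

View pics/m9.png

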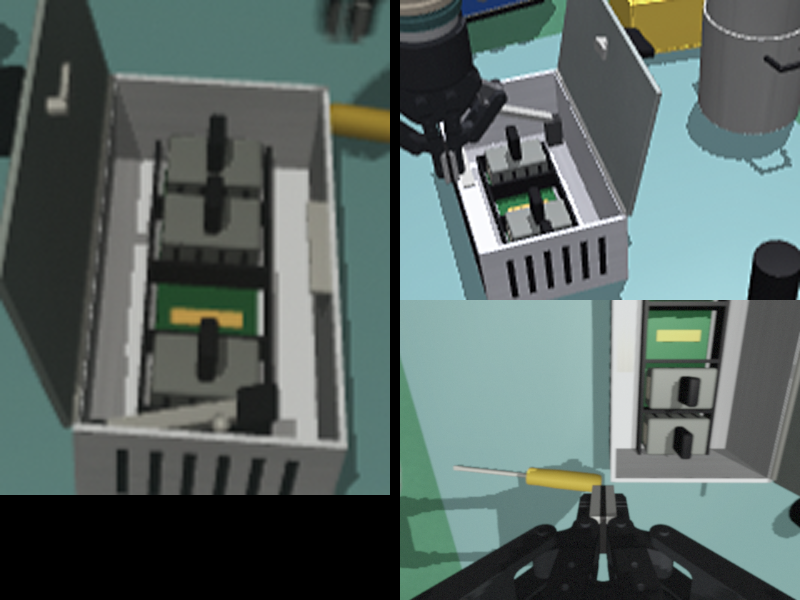

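All three modules are seated in slots 0, 1 and 3, upright. The lever pad shows at scene crop (257,400). I move above it with the fingers shut.

Request:
jog_arm(
  targets=[
    [0.06,0.03,0,0,-1],
    [0.12,0.05,0,0,-1],
    [0.18,0.05,0,0,-1],
    [0.22,0.05,0,0,-1],
    [0.22,0.05,0.04,0,-1],
    [0.22,0.05,0.06,0,-1],
    [0.22,0.05,0.06,0,-1],
  ],
)

```text
time: 19.45
ee_pos: [0.4706, 0.2405, 0.139]
ee_rot: [0.727, 0.687, -0.001, -0.001]
wrist_force: [-0.4, 0.7, -0.5]
opening: -0.0002
gripper_force: 0.0
```

```bash
python3 go.py .4694 .2416 .115 -.057 .4670 .2416 .066 -.057; python3 - <<'E'
from h import *
S=cam('scene')
for p in [(257,388),(257,400),(275,388),(238,392)]: print(plane(S,230+p[0]/3,200+p[1]/3,.098))
im=bot.grab_frame('scene')[:,:,::-1];cv2.imwrite('pics/scene9.png',im)
D=bot.grab_frame('side')[:,:,::-1];cv2.imwrite('pics/side9.png',D)
c=np.zeros((400,800,3),np.uint8);c[:400,:400]=cv2.resize(im[270:370,260:360],None,fx=4,fy=4,interpolation=2);c[:,400:]=cv2.resize(D[90:190,160:260],None,fx=4,fy=4,interpolation=2)
cv2.imwrite('pics/m10.png',c)
E
```

```text
t 19.45 p [0.4706 0.2405 0.139 ] yaw -0.0566 open -0.0002 F [-0.3787  0.7441 -0.5471] grip 0.0
row [ 0.0011 -0.0012  0.024 ] turn 0.0004
row [ 0.001  -0.0034  0.073 ] turn 0.0004
[0.4717 0.2343 0.098 ]
[0.4721 0.2421 0.098 ]
[0.461  0.2341 0.098 ]
[0.4831 0.2371 0.098 ]
```

View pics/m10.png

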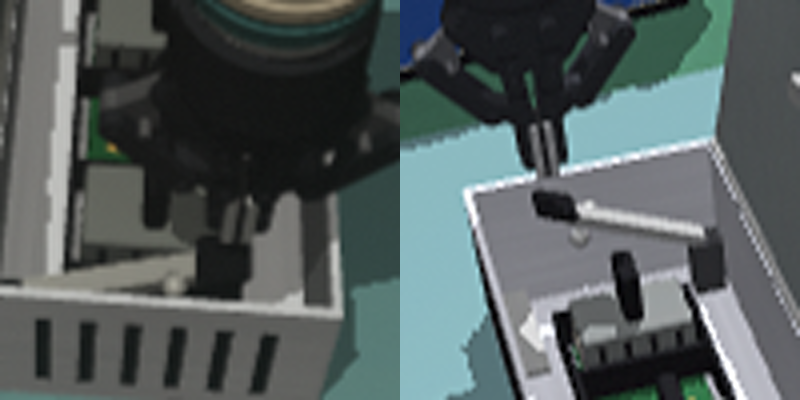

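The fingertips are right above the pad, at side crop (545,175) over pad (555,203). Press.

Request:
jog_arm(
  targets=[
    [0.001,0,0.024,0,-1],
    [0.001,0,0.036,0,-1],
    [0.001,-0.001,0.048,0,-1],
    [0.001,-0.002,0.058,0,-1],
    [0.001,-0.003,0.067,0,-1],
    [0.001,-0.003,0.072,0,-1],
    [0.001,-0.003,0.073,0,-1],
    [0.001,-0.003,0.073,0,-1],
  ],
)

```text
time: 20.55
ee_pos: [0.4675, 0.2414, 0.0678]
ee_rot: [0.727, 0.687, -0.0, -0.0]
wrist_force: [-2.6, 0.1, 4.0]
opening: 0.0
gripper_force: 1.6
```

The lever went down to about 0.49 rad. I lift off, rise clear and check that it stays caught.

Request:
jog_arm(
  targets=[
    [0,0,-0.03,0,-1],
    [0,0,-0.09,0,-1],
    [0,0,-0.15,0,-1],
    [0,0,-0.21,0,-1],
    [0,0,-0.262,0,-1],
    [0,0,-0.262,0,-1],
  ],
)

```text
time: 21.3
ee_pos: [0.4707, 0.2422, 0.3351]
ee_rot: [0.727, 0.687, 0.006, 0.003]
wrist_force: [0.6, -0.3, -0.3]
opening: 0.0002
gripper_force: 0.0
```

```bash
python3 go.py .6677 .1832 .33 -.057; python3 - <<'E'
from h import *
im={}
for n in ('scene','side','wrist'):
    im[n]=bot.grab_frame(n)[:,:,::-1];cv2.imwrite(f'pics/{n}10.png',im[n])
c=np.zeros((600,800,3),np.uint8);c[:495,:390]=cv2.resize(im['scene'][200:365,230:360],None,fx=3,fy=3,interpolation=2)
c[:300,400:800]=cv2.resize(im['side'][90:240,160:360],None,fx=2,fy=2,interpolation=2);c[300:,400:800]=cv2.resize(im['wrist'],(400,300))
cv2.imwrite('pics/m11.png',c)
D=cam('side')
print('capac',plane(D,347,245,0),'pot',plane(D,337,150,0),'thermos top?',[proj(D,[.76,-.1,z]) for z in (0,.2)],plane(D,401,238,0))
E
```

```text
t 21.3 p [0.4707 0.2422 0.3351] yaw -0.0572 open 0.0002 F [ 0.607  -0.3246 -0.3218] grip 0.0
row [-0.0477  0.2     0.0073] turn -0.0002
capac [ 0.6967 -0.1204  0.    ] pot [0.8289 0.1785 0.    ] thermos top? [array([367.4449, 229.9558]), array([382.1289, 162.3636])] [ 0.8166 -0.149   0.    ]
```

View pics/m11.png

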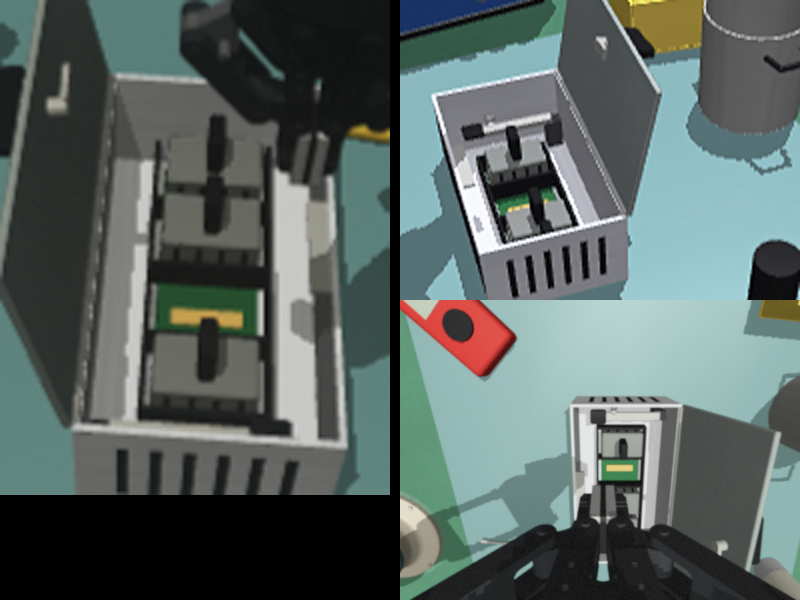

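The lever is caught down in all views. Now I go over the cover's edge to behind it.

Request:
jog_arm(
  targets=[
    [-0.012,0.05,0,0,-1],
    [-0.024,0.1,0,0,-1],
    [-0.036,0.15,0,0,-1],
    [-0.048,0.2,0,0,-1],
    [-0.048,0.2,0.03,0,-1],
    [-0.048,0.2,0.08,0,-1],
    [-0.048,0.2,0.1,0,-1],
    [-0.048,0.2,0.1,0,-1],
  ],
)

```text
time: 22.45
ee_pos: [0.6628, 0.1817, 0.2253]
ee_rot: [0.727, 0.687, -0.003, -0.002]
wrist_force: [-0.1, -0.6, 0.8]
opening: 0.0004
gripper_force: 0.0
```

```bash
python3 - <<'E'
from h import *
im={}
for n in ('scene','side'):
    im[n]=bot.grab_frame(n)[:,:,::-1];cv2.imwrite(f'pics/{n}11.png',im[n])
c=np.zeros((520,800,3),np.uint8);c[:,:400]=cv2.resize(im['scene'][100:360,160:360],None,fx=2,fy=2);c[:400,400:]=cv2.resize(im['side'][30:230,160:360],None,fx=2,fy=2)
cv2.imwrite('pics/m12.png',c)
# TCP waypoints: tip corner (w=.012 to -x) on outer face at radius r
ex=np.array([np.cos(.057),-np.sin(.057)]);ey=np.array([np.sin(.057),np.cos(.057)]);o=np.array([.494,.128])
for th,r in [(1.7,.12),(1.4,.125),(1.1,.13),(.8,.135),(.5,.14),(.25,.14),(0.05,.14),(0,.14)]:
    cx=.079-r*np.cos(th)+.006*np.sin(th);cz=.1+r*np.sin(th)+.006*np.cos(th)
    w=o+(cx+.012)*ex+.065*ey; print(th,'chassis x',round(cx+.012,4),'TCP',w,round(cz+.017,4))
E
python3 go.py .66 .18 .23 -.057
```

```text
1.7 chassis x 0.1124 TCP [0.6099 0.1865] 0.2352
1.4 chassis x 0.0757 TCP [0.5732 0.1886] 0.2412
1.1 chassis x 0.0374 TCP [0.535  0.1908] 0.2356
0.8 chassis x 0.0012 TCP [0.4989 0.1928] 0.218
0.5 chassis x -0.029 TCP [0.4688 0.1945] 0.1894
0.25 chassis x -0.0432 TCP [0.4546 0.1954] 0.1575
0.05 chassis x -0.0485 TCP [0.4493 0.1957] 0.13
0 chassis x -0.049 TCP [0.4488 0.1957] 0.123
t 22.55 p [0.6648 0.1821 0.2293] yaw -0.057 open 0.0005 F [ 0.4324  0.1106 -0.1896] grip 0.0
row [-0.0024 -0.0047 -0.0007] turn -0.0
```

View pics/m12.png

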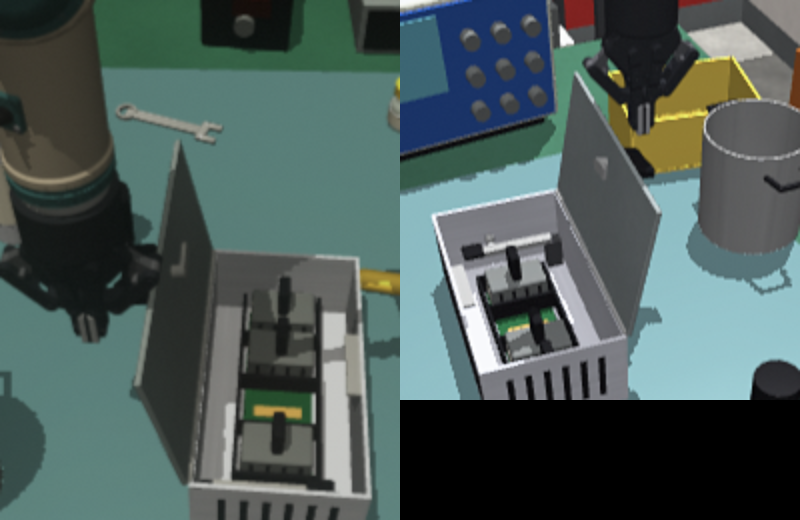

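The fingers are clear behind the cover. I push it over along its arc, off to the side of the wing.

Request:
jog_arm(
  targets=[
    [0,-0.03,-0.003,0,-1],
    [0,-0.055,-0.006,0,-1],
    [0,-0.075,-0.009,0,-1],
    [0,-0.092,-0.012,0,-1],
    [0,-0.112,-0.01,0,-1],
    [0,-0.13,-0.006,0,-1],
    [0,-0.148,0.002,0,-1],
    [0,-0.166,0.011,0,-1],
  ],
)

```text
time: 23.55
ee_pos: [0.4997, 0.1918, 0.2201]
ee_rot: [0.727, 0.687, 0.002, 0.001]
wrist_force: [2.8, 0.4, 0.4]
opening: -0.0001
gripper_force: 0.9
```

```bash
python3 go.py .4688 .1945 .1894 -.057 .4546 .1954 .1575 -.057 .4493 .1957 .13 -.057 .4488 .1957 .122 -.057
```

```text
t 23.55 p [0.4997 0.1918 0.2201] yaw -0.057 open -0.0001 F [2.7971 0.4324 0.4039] grip 0.9
row [ 0.0009 -0.0312  0.0306] turn -0.0
row [ 0.0009 -0.0455  0.0624] turn -0.0
row [ 0.0009 -0.051   0.0899] turn -0.0
row [ 0.0009 -0.0515  0.0979] turn -0.0
```

Contact force is 2.8 N, as expected. I continue down to shut.

Request:
jog_arm(
  targets=[
    [0,-0.017,0.014,0,-1],
    [0,-0.031,0.03,0,-1],
    [0,-0.04,0.047,0,-1],
    [0,-0.046,0.063,0,-1],
    [0,-0.05,0.078,0,-1],
    [0,-0.051,0.09,0,-1],
    [0,-0.051,0.098,0,-1],
    [0,-0.051,0.099,0,-1],
  ],
)

```text
time: 24.55
ee_pos: [0.4478, 0.1946, 0.1228]
ee_rot: [0.727, 0.687, 0.0, -0.0]
wrist_force: [-8.6, -3.2, 27.1]
opening: 0.0002
gripper_force: 13.5
```

```bash
python3 go.py .4688 .1945 .1894 -.057
```

```text
t 24.55 p [0.4478 0.1946 0.1228] yaw -0.057 open 0.0002 F [-8.6235 -3.1666 27.0954] grip 13.5
row [ 0.0011  0.021  -0.0666] turn 0.0
```

The cover is shut: the tip sits at 0.106 m with the force rising. I rise and look for the wing.

Request:
jog_arm(
  targets=[
    [0,0,-0.03,0,-1],
    [0,0,-0.08,0,-1],
    [0,0,-0.08,0,0],
    [-0.06,-0.05,-0.1,0,1],
    [-0.1,-0.1,-0.1,0,1],
    [-0.15,-0.1,-0.1,0,1],
    [-0.15,-0.1,-0.1,0,1],
  ],
)

```text
time: 25.42
ee_pos: [0.338, 0.0474, 0.2193]
ee_rot: [0.729, 0.684, -0.001, 0.0]
wrist_force: [0.6, -0.2, -0.1]
opening: 0.0853
gripper_force: 0.0
```

```bash
python3 - <<'E'
from h import *
im={}
print(bot.read_state()['q'])
for n in ('scene','wrist'):
    im[n]=bot.grab_frame(n)[:,:,::-1];cv2.imwrite(f'pics/{n}12.png',im[n])
c=np.zeros((600,800,3),np.uint8);c[:510,:360]=cv2.resize(im['scene'][200:370,240:360],None,fx=3,fy=3,interpolation=2)
c[:315,370:790]=cv2.resize(im['wrist'],(420,315))
cv2.imwrite('pics/m13.png',c)
print(proj(cam('scene'),[.4491,.1306,.146]),proj(cam('wrist'),[.4491,.1306,.146]))
E
python3 go.py .4491 .1306 .2 -.057
```

```text
[-0.064  -0.0667  1.9798 -0.0014  1.229   0.0006]
[326.718  266.3896] [480.3723  76.7906]
t 25.525 p [0.3397 0.0501 0.2196] yaw -0.0599 open 0.0857 F [ 0.51   -0.2326  0.0054] grip 0.0
row [0.0869 0.1044 0.0197] turn -0.0029
```

View pics/m13.png

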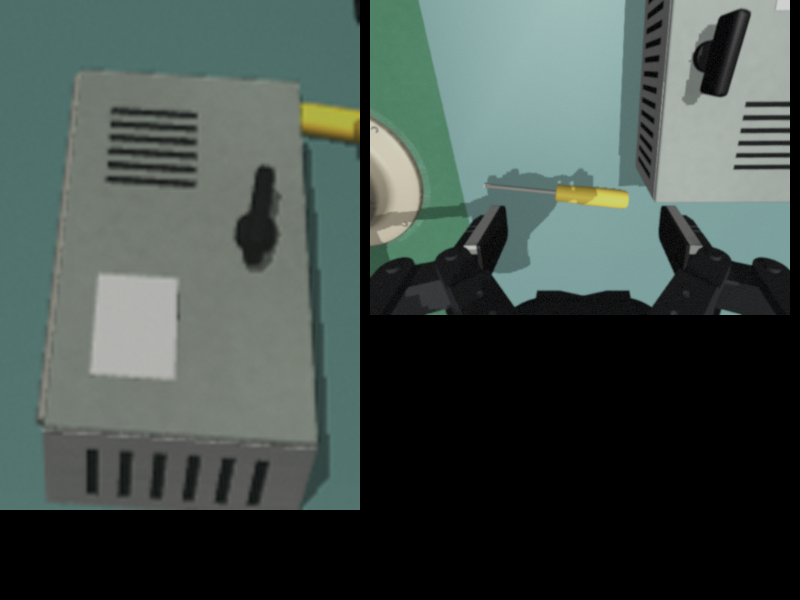

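The cover lies flat and shut. The wing shows at wrist crop from (714,95) to (741,11), close to the prediction. I work out its centre and yaw.

```bash
python3 - <<'E'
from h import *
W=cam('wrist')
im=cv2.imread('pics/wrist12.png');g=cv2.cvtColor(im,cv2.COLOR_BGR2GRAY);m=((g<60)*255).astype(np.uint8);m[:,:420]=0;m[140:]=0
n,l,st,ce=cv2.connectedComponentsWithStats(m);i=1+st[1:,4].argmax();print(st[i],ce[i])
for p in [(714,95),(741,11)]: print(plane(W,(p[0]-370)/.75,p[1]/.75,.146))
S=cam('scene')
for p in [(265,170),(256,262)]: print('S',plane(S,240+p[0]/3,200+p[1]/3,.146))
E
```

```text
[ 431   13   76  116 4612] [466.8027  72.3172]
[0.4401 0.1052 0.146 ]
[0.4529 0.1599 0.146 ]
S [0.4443 0.1076 0.146 ]
S [0.4551 0.1772 0.146 ]
```

Request:
jog_arm(
  targets=[
    [0.03,0.03,0,0.07,1],
    [0.07,0.07,0,0.135,1],
    [0.0875,0.1035,0,0.135,1],
    [0.0875,0.1035,0.03,0.135,1],
    [0.0875,0.1035,0.06,0.135,1],
    [0.0875,0.1035,0.06,0.135,1],
  ],
)

```text
time: 26.28
ee_pos: [0.4462, 0.1336, 0.1572]
ee_rot: [0.771, 0.637, -0.003, -0.002]
wrist_force: [-1.0, -0.2, -0.1]
opening: 0.0853
gripper_force: 0.0
```

```bash
python3 go.py .448 .1313 .132 -.195
```

```text
t 26.275 p [0.4462 0.1336 0.1572] yaw -0.1891 open 0.0853 F [-0.9732 -0.1686 -0.0889] grip 0.0
row [-0.0019  0.0023  0.0252] turn 0.0059
```

Request:
jog_arm(
  targets=[
    [-0.001,0.001,0.015,0,1],
    [-0.001,0.001,0.026,0,1],
    [-0.001,0.001,0.026,0,-1],
    [-0.001,0.001,0.026,0,-1],
    [-0.001,0.001,0.026,0,-1],
    [-0.001,0.001,0.026,0,-1],
    [-0.001,0.001,0.026,0,-1],
    [-0.001,0.001,0.026,0,-1],
  ],
  force=25,
)

```text
time: 27.28
ee_pos: [0.4497, 0.1306, 0.1344]
ee_rot: [0.772, 0.636, 0.001, 0.001]
wrist_force: [1.6, -0.7, 2.0]
opening: 0.0116
gripper_force: 30.9
```

```bash
python3 go.py .448 .1313 .132 -1.627
```

```text
t 27.275 p [0.4497 0.1306 0.1344] yaw -0.192 open 0.0116 F [ 1.5943 -0.6738  2.0046] grip 30.9
row [ 0.0003 -0.0018  0.0024] turn 1.435
```

Request:
jog_arm(
  targets=[
    [0,0,0,0.17,-1],
    [0,0,0,0.34,-1],
    [0,0,0,0.51,-1],
    [0,0,0,0.68,-1],
    [0,0,0,0.85,-1],
    [0,0,0,1.02,-1],
    [0,0,0,1.19,-1],
    [0,0,0,1.3,-1],
  ],
)

```text
time: 28.28
ee_pos: [0.4492, 0.1313, 0.1344]
ee_rot: [0.999, 0.037, 0.001, -0.001]
wrist_force: [1.3, 1.2, 3.8]
opening: 0.0116
gripper_force: 31.0
```

```bash
python3 go.py .448 .1313 .132 -1.627
```

```text
t 28.275 p [0.4492 0.1313 0.1344] yaw -1.4962 open 0.0116 F [1.3169 1.2085 3.7665] grip 31.0
row [-0.0012 -0.0001  0.0024] turn 0.1308
```

Request:
jog_arm(
  targets=[
    [0,0,0,0.08,-1],
    [0,0,0,0.13,-1],
    [0,0,0,0.13,-1],
    [0,0,0,0.13,0],
    [0,0,0,0.13,0],
    [0,0,0,0.13,0],
    [0,0,-0.05,0.13,0.3],
    [0,0,-0.11,0.13,0.3],
  ],
)

```text
time: 29.28
ee_pos: [0.4476, 0.1305, 0.2438]
ee_rot: [1.0, -0.026, -0.002, 0.0]
wrist_force: [0.9, -0.1, 0.2]
opening: 0.0556
gripper_force: 0.0
```

Request:
jog_arm(
  targets=[
    [0,-0.06,0,0,0.3],
    [0,-0.06,0,0,0.3],
    [0.06,-0.06,0,0,0.3],
    [0.12,-0.06,0,0,0.3],
    [0.12,-0.06,0,0,0.3],
  ],
)

```text
time: 29.9
ee_pos: [0.575, 0.183, 0.2415]
ee_rot: [1.0, -0.026, -0.0, 0.001]
wrist_force: [-1.4, -0.7, -1.2]
opening: 0.0557
gripper_force: 0.0
```

```bash
python3 - <<'E'
from h import *
im={}
for n in ('scene','side'):
    im[n]=bot.grab_frame(n)[:,:,::-1];cv2.imwrite(f'pics/{n}13.png',im[n])
c=np.zeros((510,800,3),np.uint8);c[:510,:360]=cv2.resize(im['scene'][200:370,240:360],None,fx=3,fy=3,interpolation=2)
c[:450,370:790]=cv2.resize(im['side'][90:240,160:300],None,fx=3,fy=3,interpolation=2)
cv2.imwrite('pics/m14.png',c)
E
python3 go.py
```

```text
t 30.0 p [0.571  0.1835 0.2422] yaw -1.6229 open 0.0555 F [-0.5781 -0.2937 -0.8414] grip 0.0
```

View pics/m14.png

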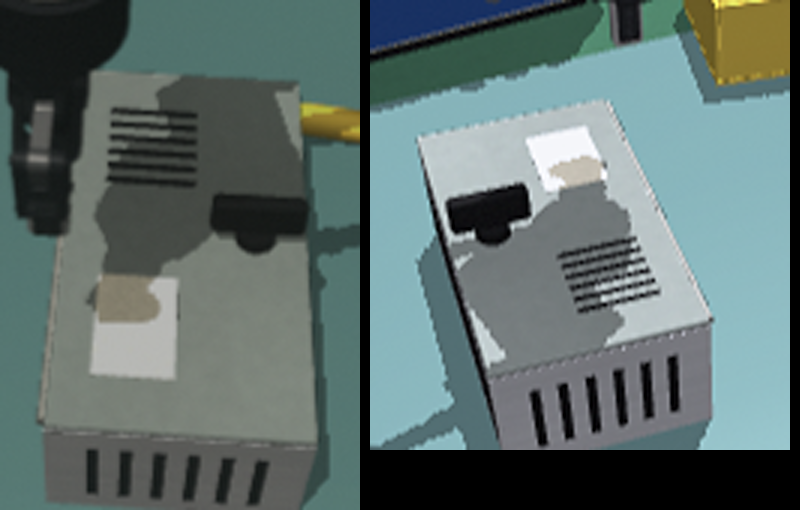

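The cover is flat shut and the wing points front to back, at scene crop (260,215), with the gripper clear. Hand in.

```bash
python3 -c "
from plant import bot
print(bot.close_job())"
```

```text
the job is handed in; nothing more can be done
None
```

The job is handed in, with no verdict returned. The last camera views I took of each part showed all three modules upright in slots 0, 1 and 3, the lever caught down, the cover flat shut and the wing knob turned a quarter turn to lock.

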